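# Set the kitchen scale to levelling and hold its bubble centred

## Robot

A 6-joint arm with a two-finger parallel gripper is mounted at the origin on a cart in front of the work surface, level with it; the furniture and walls round the work are solid. World frame = base frame: x ahead of the robot, y to its left, z up, the work surface at z = 0. Lengths are in m, angles in rad, forces in N, time in s.
With the tool pointing down it reaches from about 0.3 to 0.85 m from the base axis. Payload 4.2 kg.
Tool frame: the origin (TCP) lies at the very end of the fingers, on their centre line; the grasp point (between the pads) lies 19 mm behind it; z points along the fingers, y is the line along which they close (so a half turn about z gives the same grasp; the last joint's range is limited). The gripper opens to 91 mm and grips with 3 to 60 N. Pads are 32 mm wide; open, the fingers measure 118 mm over their backs; the gripper's body (76 mm by 178 mm) begins 60 mm behind the grasp point.
Start: joints at [1.199, 0.32, 1.565, -0, 1.257, -0.02], TCP at [0.198, 0.54, 0.182] pointing down, gripper open.
Joint ranges: [-3.11, 3.11], [-0.84, 2.01], [0.21, 2.61], [-1.34, 4.49], [0.05, 2.63], [-2.56, 2.56]. Speed limits (rad/s): [2.57, 2.57, 3.14, 3.14, 3.14, 3.14].

## Interface

Orientations are given as a rotation vector (axis times angle).
In Python, from station import robot gives the robot as it stands.
- The arm moves only by the tool jog_arm, never from a script. Its argument "motion" is one flat list of numbers, 7 for each row, row after row: the shift along the tool's x, y, z in cm, then the turn, a rotation vector about the tool's x, y, z in rad, then the opening, from 0 (shut) to 1 (fully open). A call has exactly 8 rows; each row shifts and turns the commanded pose from where the row before left it, along the tool's axes as they then stand; what a row does not reach is not made up. A row lasts 1/12 s, in which the tool goes at most 41.7 mm and 7.16 degrees, less where a joint would pass 70% of its speed; a pose out of reach is approached as far as the arm can. A call with a gripper value outside its range is refused whole. The fingers move at their own pace and stop on an object; the grip force is fixed at half the most. Time passes only in rows, so rows that do not move let the fingers close, or fill a call up. It gives the time, the measured TCP pose, the force and the opening at its end, in the units of the state.
- robot.observe(): the state, without advancing time (a new reading comes with each control period).
- robot.capture(name): name is "scene" or "top" or "wrist"; returns the picture (420x560x3 uint8, red, green, blue); there is no depth.
- robot.camera_params(name): a dict with "vertical_fov" (degrees; the focal length in pixels is half the picture's height over the tangent of half this angle, whatever the lens; pixels are square), "cx", "cy" (the principal point, pixels), "world_from_camera" (4x4, takes a point from camera to world coordinates). Camera axes: x right, y up, looking along -z (the intrinsics and any distortion apply to the point x, -y, -z); pixel columns grow to the right and rows downward; lengths in m; the calibration is good to about 2 mm. A picture is of the moment at which its call begins: read the wrist's pose just before it. camera_params takes no time and is no camera call; for the wrist camera it gives the pose at the moment of the call.
- robot.hand_in(): hands the job in, once; it reports no verdict.
Trained networks look in the newest picture that a camera, given by its name, has taken for a name from the list of things; names that differ only in an ending like _2 or _b are one class to them, and where a whole thing is asked for, a point or a joint stands for the part that bears it (a point fixed in the world has none). Each returns a list of dicts, best first, with "p" (0 to 1); they miss things now and then, are a little off and sometimes report something else, mostly with a low value. They report only what shows in the picture. A call takes as long as a camera call.
- robot.spot_in(query, camera): "at" ([x, y, z] in m, in the coordinates of the camera as it stood for that picture, good to about 4 mm: the middle of the surface that is visible of it).
The state is a dict: "clock": time; "joints": joint angles; "joint_vel": joint speeds; "joint_torque": joint torques, N m; "tcp_pos": TCP position; "tcp_rot": TCP orientation; "force": force on the tool from outside, world axes, zero at the start; "torque": the same for the moment, N m; "opening": opening from 0.0 (shut) to 1.0 (fully open).
Only numpy, scipy, OpenCV 4.12 (cv2) and the standard library are available. Lean on these libraries where they do the work, as an engineer would, in place of code of your own. Each camera call takes 0.05 s, during which the arm holds its last target. There are 200 camera calls.

## Task

Put the kitchen scale in levelling mode by pressing the green, then the yellow, then the blue key of its key pad right down, one at a time. Then push the scale's loose front corner firmly down at the orange levelling knob and turn the knob until the bubble of the spirit level stands in the middle between its two black lines with the corner down. Finish while still holding on to the knob and pressing it down, bubble centred; leave the honey jar, the spice jar and the salt shaker alone.

Things in the scene. Friction and masses are not known exactly. Their poses are not given: they have to be found in the camera images.
- green_key_top (a point): top of the green round push key (28 mm across, cap standing 6 mm out of a black 44 mm ring housing); the point is the middle of the cap's top face, about 40 mm above the range top when released and moving with the cap. Which of the three places on the pad it has differs each time.
- yellow_key_top (a point): top of the yellow round push key (28 mm across, cap standing 6 mm out of a black 44 mm ring housing); the point is the middle of the cap's top face, about 40 mm above the range top when released and moving with the cap. Which of the three places on the pad it has differs each time.
- blue_key_top (a point): top of the blue round push key (28 mm across, cap standing 6 mm out of a black 44 mm ring housing); the point is the middle of the cap's top face, about 40 mm above the range top when released and moving with the cap. Which of the three places on the pad it has differs each time.
- green_key (a joint): travel of the green key in m: 0 released, 0.006 fully down; a spring pushes it back, about 1.5 N to start it and 5 N to hold it fully down.
- yellow_key (a joint): travel of the yellow key in m: 0 released, 0.006 fully down; a spring pushes it back, about 1.5 N to start it and 5 N to hold it fully down.
- blue_key (a joint): travel of the blue key in m: 0 released, 0.006 fully down; a spring pushes it back, about 1.5 N to start it and 5 N to hold it fully down.
- pad: grey key pad, fixed, 95 x 205 x 22 mm (x, y, z) with a dark display strip; origin at the middle of its underside, on the range top; z up. The three keys stand in a row along its y, 62 mm apart, 15 mm to its -x side; their housings reach 12 mm above its top.
- scale: flat grey kitchen scale with a steel weighing plate, 220 x 240 x 48 mm (plate to 54 mm); origin at the middle of its footprint on the range top; x away from the robot when not turned, y left, z up. It stands on two rear feet and a sprung levelling foot under the orange knob at its front left (x -78, y +66 mm); the spirit level lies along x at its front right (x -30, y -92 mm).
- scale_deck (a joint): how far the front corner is pressed down, rad about the rear feet: 0 sprung up (knob about 4 mm higher), 0.022 fully down on its stop. Pressing at the knob takes about 4 N to start and 10 N to reach the stop; up to 25 N does no harm. It springs back up when let go.
- scale_knob: levelling knob: black disc 62 mm across, 10 mm thick, with an orange upright grip bar 48 x 14 x 29 mm (x, y, z). Origin on its axis at the disc's underside, 50 mm above the range top with the corner up. Pinch the bar across its y, fingertips down on the disc. Turns stiffly (0.1 N m) about z, 1.6 rad either way, stays as left. Turned clockwise the seated knob rises 3 mm a radian: ease off to match.
- knob_grip (a point): middle of the orange grip bar, 24 mm above the knob's underside, 14 mm above the disc's top face; on the knob's axis.
- bubble_centre (a point): centre of the pale bubble (19 x 11 mm) in the yellow-green vial. With the corner fully down it begins 5 to 11 mm towards the far (+x) end. Turning the knob clockwise seen from above raises the corner and moves it towards the robot (-x of vial_centre), 9 mm a radian. Letting the corner spring up also moves it 11 mm that way, so it is true only with the corner down. It lags by about 1 s.
- vial_centre (a point): middle of the spirit level's vial (76 mm long, 13 mm thick, fixed on the scale), half-way between its two black lines, which lie 21 mm apart; x along the vial, away from the robot. The bubble is centred when its centre is here.
- honey_jar: bystander: honey jar with grey lid, 63 mm across, 95 mm tall; loose, upright, origin under its middle; leave it alone.
- salt_shaker: bystander: glass salt shaker, 44 mm across, 90 mm tall; loose, upright, origin under its middle; leave it alone.
- spice_jar: bystander: spice jar with red lid, 47 mm across, 97 mm tall; loose, upright, origin under its middle; leave it alone.

How it is judged:
By the outcome, as a careful person would: the job done as asked, in the order asked, and still so for the second after the job is handed in, while the arm keeps its last pose, push and grip.
It also fails if it takes over 54 s, if anything falls off the work surface, if the arm or the gripper's body presses on something with over 40 N, if the wrist force passes 120 N, or if a joint passes its speed limit or range.

## Working session

There is one attempt and no reset: what is moved stays moved. The work goes in short steps, Python scripts to look and compute and a tool call to move; the robot and the scene stay as the last step left them, time stands still between calls to the robot, and variables do not carry over. Pictures are saved under pics/ and viewed, on a budget of 10 in all, crops included, one or two more only if the job needs it, and the job is handed in when it is done.

Besides the shell and the picture viewer there is one more tool, called after "Request:" as name(argument=value, ...) on one line, values as JSON. jog_arm: Moves the arm, as the interface text tells. Its arguments: {"type":"object","properties":{"motion":{"type":"array","items":{"type":"number"}}},"required":["motion"]}

```bash
mkdir -p pics; cat > h.py <<'E'
import numpy as np, cv2
from station import robot
from scipy.spatial.transform import Rotation as R
def cap(cam,name=None):
    P=robot.camera_params(cam); im=robot.capture(cam)
    if name: cv2.imwrite('pics/'+name+'.png',im[:,:,::-1])
    return im,P
def spot(q,cam,P):
    out=[]
    for d in robot.spot_in(q,cam)[:2]:
        w=P['world_from_camera']@np.r_[d['at'],1]
        out.append((np.round(w[:3],4).tolist(),round(d['p'],2)))
    return out
def proj(P,w,h=420):
    c=np.linalg.inv(P['world_from_camera'])@np.r_[w,1]
    f=h/2/np.tan(np.radians(P['vertical_fov'])/2)
    return P['cx']+f*c[0]/-c[2], P['cy']-f*c[1]/-c[2]
def ray(P,u,v,z):
    f=210/np.tan(np.radians(P['vertical_fov'])/2)
    d=P['world_from_camera'][:3,:3]@np.array([(u-P['cx'])/f,-(v-P['cy'])/f,-1]); o=P['world_from_camera'][:3,3]
    return o+d*(z-o[2])/d[2]
E
python3 - <<'E'
from h import *
s=robot.observe(); print({k:np.round(v,3).tolist() for k,v in s.items()})
ims=[]
for cam in ['top','scene']:
    im,P=cap(cam,cam+'0'); ims.append(im)
    print(cam,{k:v for k,v in P.items() if k!='world_from_camera'},P['world_from_camera'].round(3).tolist())
    for q in ['green_key_top','yellow_key_top','blue_key_top','pad','scale','scale_knob','knob_grip','bubble_centre','vial_centre','honey_jar','salt_shaker','spice_jar']:
        print(q,spot(q,cam,P))
E
```

```text
{'clock': 0.0, 'joints': [1.199, 0.32, 1.566, -0.0, 1.257, -0.02], 'joint_vel': [0.0, 0.002, 0.0, 0.002, 0.001, -0.002], 'joint_torque': [0.001, -41.246, -23.197, 0.073, 0.046, -0.0], 'tcp_pos': [0.198, 0.539, 0.181], 'tcp_rot': [-0.55, -3.093, 0.003], 'force': [-0.186, 0.934, 0.356], 'torque': [-0.011, 0.002, -0.038], 'opening': 0.996}
top {'vertical_fov': 43.67180021203909, 'cx': 284.3472194530069, 'cy': 206.50296741625888} [[0.004, 0.979, -0.202, 0.419], [-1.0, 0.005, 0.004, -0.026], [0.005, 0.202, 0.979, 1.136], [0.0, 0.0, 0.0, 1.0]]
green_key_top [([0.5162, -0.1837, 0.0455], 0.65)]
yellow_key_top [([0.524, -0.2477, 0.0424], 0.7)]
blue_key_top [([0.5158, -0.1189, 0.0411], 0.52), ([0.6335, 0.1335, 0.0533], 0.41)]
pad [([0.546, -0.1794, 0.0237], 0.6)]
scale [([0.6359, 0.1331, 0.0546], 0.89)]
scale_knob [([0.5635, 0.204, 0.057], 0.52)]
knob_grip [([0.5642, 0.2063, 0.0574], 0.91)]
bubble_centre []
vial_centre [([0.6376, 0.1378, 0.0537], 0.63), ([0.522, -0.1836, 0.0476], 0.22)]
honey_jar [([0.7432, -0.0927, 0.0944], 0.88), ([0.6354, 0.1381, 0.0486], 0.68)]
salt_shaker []
spice_jar [([0.6963, -0.3387, 0.0897], 0.74)]
scene {'vertical_fov': 45.04495934514049, 'cx': 274.46889673835574, 'cy': 213.0528326984627} [[-0.91, 0.306, -0.282, 0.307], [-0.415, -0.655, 0.631, 0.621], [0.008, 0.691, 0.723, 0.849], [0.0, 0.0, 0.0, 1.0]]
green_key_top [([0.7416, -0.0728, 0.0699], 0.64), ([0.5176, -0.1839, 0.0425], 0.51)]
yellow_key_top [([0.5211, -0.2464, 0.0416], 0.46)]
blue_key_top [([0.5115, -0.1173, 0.0385], 0.59)]
pad [([0.5454, -0.1577, 0.0193], 0.86)]
scale [([0.6237, 0.1622, 0.0471], 0.59)]
scale_knob [([0.5622, 0.2164, 0.0524], 0.74)]
knob_grip []
bubble_centre []
vial_centre [([0.6292, 0.1655, 0.0466], 0.66)]
honey_jar [([0.7406, -0.0753, 0.0688], 0.88), ([0.5423, -0.1583, 0.0164], 0.25)]
salt_shaker [([0.6914, -0.1632, 0.0454], 0.98)]
spice_jar [([0.6943, -0.3319, 0.0617], 0.77)]
```

View pics/top0.png

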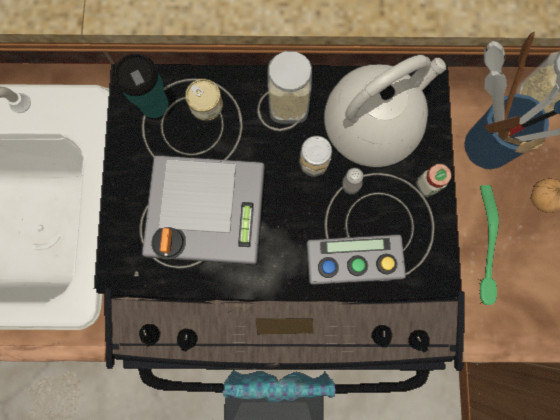

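View pics/scene0.png

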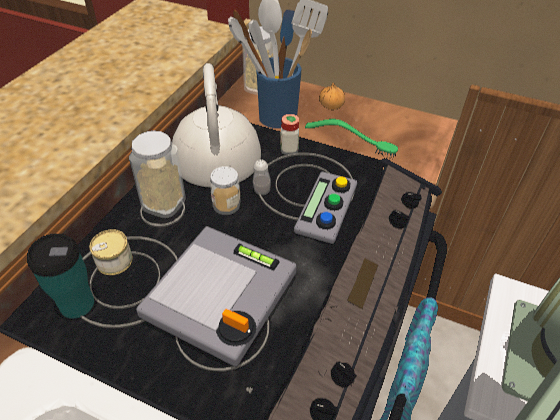

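The top view shows the knob at (166,241), the vial at (246,224), and the blue, green and yellow keys at (329,267), (358,265) and (388,264). The scene view agrees, and the key heights of about 42 mm are plausible. I'll move over the green key with the fingers closed.

Request:
jog_arm(motion=[-2.285,-2.375,0,0,0,0,0,-2.285,-2.375,0,0,0,0,0,-2.285,-2.375,0,0,0,0,0,-2.285,-2.375,0,0,0,0,0,-2.285,-2.375,0,0,0,0,0,-2.285,-2.375,0,0,0,0,0,-2.285,-2.375,0,0,0,0,0,-2.285,-2.375,0,0,0,0,0])

```text
clock: 1.97
tcp_pos: [0.3046, 0.297, 0.182]
tcp_rot: [0.549, 3.093, 0.001]
force: [0.0, -0.7, -0.6]
opening: 0.451
```

Request:
jog_arm(motion=[-2.285,-2.375,0,0,0,0,0,-2.285,-2.375,0,0,0,0,0,-2.285,-2.375,0,0,0,0,0,-2.285,-2.375,0,0,0,0,0,-2.285,-2.375,0,0,0,0,0,-2.285,-2.375,0,0,0,0,0,-2.285,-2.375,0,0,0,0,0,-2.285,-2.375,0,0,0,0,0])

```text
clock: 2.63
tcp_pos: [0.4108, 0.0555, 0.1822]
tcp_rot: [0.55, 3.092, 0.001]
force: [1.1, 0.1, 0.6]
opening: 0.004
```

Request:
jog_arm(motion=[-2.285,-2.375,0.5,0,0,0,0,-2.285,-2.375,1,0,0,0,0,-2.285,-2.375,1,0,0,0,0,-2.285,-2.375,1,0,0,0,0,-2.285,-2.375,1,0,0,0,0,-2.285,-2.375,1,0,0,0,0,-2.285,-2.375,1,0,0,0,0,-2.285,-2.375,0.5,0,0,0,0])

```text
clock: 3.3
tcp_pos: [0.5163, -0.1857, 0.1106]
tcp_rot: [-0.55, -3.091, -0.001]
force: [-0.2, 0.6, 0.2]
opening: 0.006
```

```bash
cat > st.py <<'E'
from h import *
def st(tgt=None):
    s=robot.observe(); M=R.from_rotvec(s['tcp_rot']).as_matrix()
    print('t',round(s['clock'],2),'tcp',s['tcp_pos'].round(4) if hasattr(s['tcp_pos'],'round') else np.round(s['tcp_pos'],4),'F',np.round(s['force'],1),'T',np.round(s['torque'],2),'op',round(float(s['opening']),3),'yang',round(float(np.arctan2(M[1,1],M[0,1])),3),'z',M[:,2].round(3),'q',np.round(s['joints'],2))
    if tgt is not None: print('tool shift cm',(M.T@(np.array(tgt)-s['tcp_pos'])*100).round(2))
    return s
E
python3 - <<'E'
from st import *
st([.517,-.184,.06])
for cam in ['wrist','top']:
    im,P=cap(cam,cam+'1')
    for q in ['green_key_top','yellow_key_top','blue_key_top']: print(cam,q,spot(q,cam,P))
E
```

```text
t 3.3 tcp [ 0.5163 -0.1857  0.1106] F [-0.2  0.6  0.2] T [ 0.03 -0.    0.02] op 0.006 yang 1.219 z [-0.002  0.001 -1.   ] q [-0.37  0.34  1.73  0.    1.08 -1.59]
tool shift cm [-0.02  0.18  5.06]
wrist green_key_top [([0.5163, -0.182, 0.0473], 0.75)]
wrist yellow_key_top [([0.5204, -0.2433, 0.0432], 0.87)]
wrist blue_key_top [([0.5163, -0.1253, 0.0409], 0.96), ([0.5163, -0.2433, 0.041], 0.62)]
top green_key_top []
top yellow_key_top []
top blue_key_top [([0.5145, -0.1228, 0.0426], 0.63)]
```

View pics/wrist1.png

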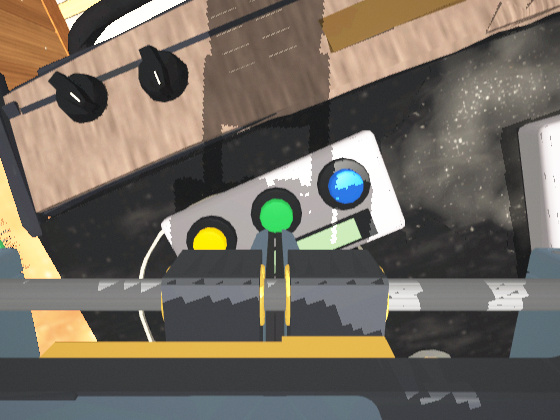

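The wrist view shows green at (276,215), blue at (346,185) and yellow at (210,240), partly hidden by a finger. I'll turn these pixels into positions at z = 0.04.

```bash
python3 - <<'E'
from st import *
im=cv2.imread('pics/wrist1.png'); P=robot.camera_params('wrist')
hsv=cv2.cvtColor(im,cv2.COLOR_BGR2HSV)
for n,lo,hi,box in [('g',55,75,(240,190,310,245)),('b',98,118,(315,155,380,215)),('y',22,34,(185,215,240,260))]:
    x0,y0,x1,y1=box; m=cv2.inRange(hsv[y0:y1,x0:x1],(lo,110,110),(hi,255,255)); ys,xs=np.nonzero(m)
    u,v=xs.mean()+x0,ys.mean()+y0
    u2=(xs.min()+xs.max())/2+x0; v2=(ys.min()+ys.max())/2+y0
    w=ray(P,u2,v2,.04); print(n,len(xs),u,v,u2,v2,np.ptp(xs),np.ptp(ys),w.round(4)); st([w[0],w[1],.048])
E
```

```text
g 898 275.9053452115813 215.14587973273942 276.0 215.0 32 34 [ 0.5188 -0.1836  0.04  ]
t 3.7 tcp [ 0.5163 -0.1831  0.1123] F [-0.3  0.   0.4] T [-0.02  0.02 -0.09] op 0.006 yang 1.22 z [ 0.  0. -1.] q [-0.36  0.33  1.73  0.    1.08 -1.58]
tool shift cm [-0.25  0.04  6.43]
b 645 344.8356589147287 188.79224806201552 345.5 186.0 35 34 [ 0.5153 -0.1221  0.04  ]
t 3.7 tcp [ 0.5163 -0.1831  0.1123] F [-0.3  0.   0.4] T [-0.02  0.02 -0.09] op 0.006 yang 1.22 z [ 0.  0. -1.] q [-0.36  0.33  1.73  0.    1.08 -1.58]
tool shift cm [2.19 5.7  6.43]
y 645 209.67751937984497 239.51317829457363 209.5 238.0 33 22 [ 0.5184 -0.2434  0.04  ]
t 3.7 tcp [ 0.5163 -0.1831  0.1123] F [-0.3  0.   0.4] T [-0.02  0.02 -0.09] op 0.006 yang 1.22 z [ 0.  0. -1.] q [-0.36  0.33  1.73  0.    1.08 -1.58]
tool shift cm [-2.26 -5.58  6.43]
```

Request:
jog_arm(motion=[-0.2,0,1.3,0,0,0,0,0,0,1.3,0,0,0,0,0,0,1.3,0,0,0,0,0,0,1.2,0,0,0,0,0,0,1.0,0,0,0,0,0,0,0.7,0,0,0,0,0,0,0.4,0,0,0,0,0,0,0.4,0,0,0,0])

```text
clock: 4.37
tcp_pos: [0.5186, -0.1847, 0.0358]
tcp_rot: [0.549, 3.093, -0.0]
force: [-0.1, -0.5, -0.2]
opening: 0.004
```

Request:
jog_arm(motion=[0,0,0.3,0,0,0,0,0,0,0.2,0,0,0,0,0,0,0,0,0,0,0,0,0,0,0,0,0,0,0,0,0,0,0,0,0,0,0,0,0,0,0,0,0,0,0,0,0,0,0,0,0,0,0,0,0,0])

```text
clock: 5.03
tcp_pos: [0.5185, -0.185, 0.031]
tcp_rot: [0.55, 3.093, 0.0]
force: [0.3, -0.7, -0.1]
opening: 0.006
```

```bash
python3 -c "
from st import *
st([.5188,-.1836,.034])"
```

```text
t 5.03 tcp [ 0.5185 -0.185   0.031 ] F [ 0.3 -0.7 -0.1] T [-0.01 -0.01 -0.01] op 0.006 yang 1.219 z [ 0. -0. -1.] q [-0.36  0.42  1.83  0.    0.89 -1.58]
tool shift cm [ 0.02  0.14 -0.3 ]
```

Request:
jog_arm(motion=[0,0,0.1,0,0,0,0,0,0,0.1,0,0,0,0,0,0,0.1,0,0,0,0,0,0,0,0,0,0,0,0,0,0,0,0,0,0,0,0,0,0,0,0,0,0,0,0,0,0,0,0,0,0,0,0,0,0,0])

```text
clock: 5.7
tcp_pos: [0.5185, -0.1849, 0.0279]
tcp_rot: [0.55, 3.093, 0.0]
force: [0.0, -0.2, -0.0]
opening: 0.006
```

```bash
python3 -c "
from st import *
st([.5188,-.1836,.034])
a,P=cap('scene','s2');b,P=cap('wrist','w2')
cv2.imwrite('pics/c2.png',np.hstack([cv2.resize(a[160:250,270:380],(400,327)),cv2.resize(b[130:280,180:380],(400,327))])[:,:,::-1])"
```

```text
t 5.7 tcp [ 0.5185 -0.1849  0.0279] F [ 0.  -0.2 -0. ] T [ 0.06  0.03 -0.04] op 0.006 yang 1.219 z [ 0.  0. -1.] q [-0.36  0.42  1.83  0.    0.88 -1.58]
tool shift cm [ 0.01  0.14 -0.61]
```

View pics/c2.png

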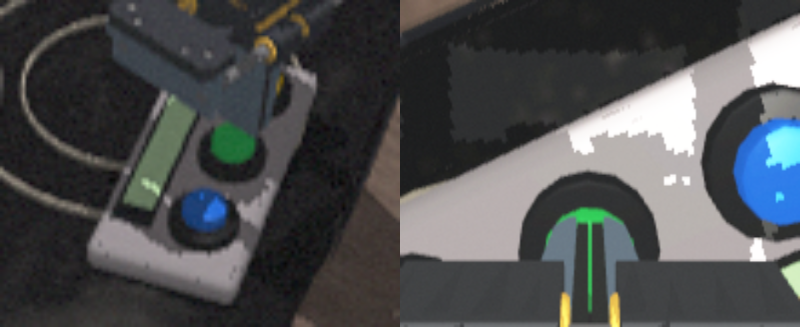

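The scene crop shows the fingertip right over the green cap, apparently not pressing it yet. The cap is at about (334,199) and the tip at (337,195). I'll check the heights by triangulating.

```bash
python3 - <<'E'
from st import *
s=st(); P=robot.camera_params('scene')
print('tcp px',proj(P,s['tcp_pos']),'cap',proj(P,[.5188,-.1836,.04]),proj(P,[.5188,-.1836,.03]),proj(P,[.5188,-.1836,.02]))
# cap centroids in initial scene/top images -> triangulate
def cen(f,box,lo,hi):
    im=cv2.imread(f);x0,y0,x1,y1=box
    m=cv2.inRange(cv2.cvtColor(im[y0:y1,x0:x1],cv2.COLOR_BGR2HSV),(lo,110,60),(hi,255,255));ys,xs=np.nonzero(m);return xs.mean()+x0,ys.mean()+y0,len(xs)
T=robot.camera_params('top')
for n,lo,hi,bs,bt in [('g',50,85,(322,190,346,214),(345,252,372,278)),('b',98,120,(315,208,338,230),(316,254,342,280)),('y',20,34,(332,172,352,194),(375,250,402,277))]:
    a=cen('pics/scene0.png',bs,lo,hi);b=cen('pics/top0.png',bt,lo,hi)
    print(n,a,b)
    best=min((np.linalg.norm(ray(P,a[0],a[1],z)-ray(T,b[0],b[1],z)),z) for z in np.arange(0,.06,.001))
    print(best,ray(P,a[0],a[1],best[1]).round(4),ray(T,b[0],b[1],best[1]).round(4),ray(P,a[0],a[1],.038).round(4),ray(T,b[0],b[1],.038).round(4))
print(cen('pics/s2.png',(322,190,346,214),50,85))
E
```

```text
t 5.8 tcp [ 0.5184 -0.185   0.0279] F [ 0.6 -0.3  0.9] T [ 0.01 -0.   -0.04] op 0.004 yang 1.219 z [ 0.  0. -1.] q [-0.36  0.42  1.83  0.    0.88 -1.58]
tcp px (np.float64(333.7793489963324), np.float64(201.77243822107218)) cap (np.float64(333.92451795541325), np.float64(198.33910029889108)) (np.float64(333.51806903922073), np.float64(201.44782161171204)) (np.float64(333.11665762188863), np.float64(204.5180136544413))
g (np.float64(333.56637168141594), np.float64(198.98230088495575), 113) (np.float64(358.2608695652174), np.float64(264.44347826086954), 115)
(np.float64(0.0019315306112756571), np.float64(0.034)) [ 0.5204 -0.1872  0.034 ] [ 0.5223 -0.1868  0.034 ] [ 0.5194 -0.1833  0.038 ] [ 0.5219 -0.1862  0.038 ]
b (np.float64(325.95348837209303), np.float64(217.4341085271318), 129) (np.float64(328.31944444444446), np.float64(266.4791666666667), 144)
(np.float64(0.002187895198057375), np.float64(0.035)) [ 0.5156 -0.1245  0.035 ] [ 0.5176 -0.1238  0.035 ] [ 0.5148 -0.1218  0.038 ] [ 0.5174 -0.1235  0.038 ]
y (np.float64(341.0431034482759), np.float64(181.67241379310346), 116) (np.float64(387.37179487179486), np.float64(263.0), 156)
(np.float64(0.0016804775679522108), np.float64(0.035)) [ 0.524  -0.2487  0.035 ] [ 0.5255 -0.2479  0.035 ] [ 0.5232 -0.2455  0.038 ] [ 0.5252 -0.2473  0.038 ]
(np.float64(333.3203883495146), np.float64(199.33009708737865), 103)
```

Request:
jog_arm(motion=[0,0,0.1,0,0,0,0,0,0,0.1,0,0,0,0,0,0,0.1,0,0,0,0,0,0,0.1,0,0,0,0,0,0,0.1,0,0,0,0,0,0,0.1,0,0,0,0,0,0,0,0,0,0,0,0,0,0,0,0,0,0])

```text
clock: 6.47
tcp_pos: [0.5184, -0.1849, 0.0217]
tcp_rot: [-0.55, -3.093, -0.0]
force: [-0.3, 1.1, -0.5]
opening: 0.006
```

Request:
jog_arm(motion=[0,0,0.1,0,0,0,0,0,0,0.1,0,0,0,0,0,0,0.1,0,0,0,0,0,0,0.1,0,0,0,0,0,0,0,0,0,0,0,0,0,0,0,0,0,0,0,0,0,0,0,0,0,0,0,0,0,0,0,0])

```text
clock: 7.13
tcp_pos: [0.5185, -0.185, 0.0178]
tcp_rot: [0.55, 3.093, 0.0]
force: [-0.4, 0.0, -0.5]
opening: 0.003
```

```bash
python3 -c "
from st import *
st()
a,P=cap('scene','s3');b,P=cap('wrist','w3')
cv2.imwrite('pics/c3.png',np.hstack([cv2.resize(a[140:250,270:380],(400,400),interpolation=cv2.INTER_CUBIC),cv2.resize(b[130:330,180:380],(400,400))])[:,:,::-1])"
```

```text
t 7.13 tcp [ 0.5185 -0.185   0.0178] F [-0.4  0.  -0.5] T [ 0.02 -0.03 -0.  ] op 0.003 yang 1.219 z [ 0.  0. -1.] q [-0.36  0.44  1.84  0.    0.86 -1.58]
```

View pics/c3.png

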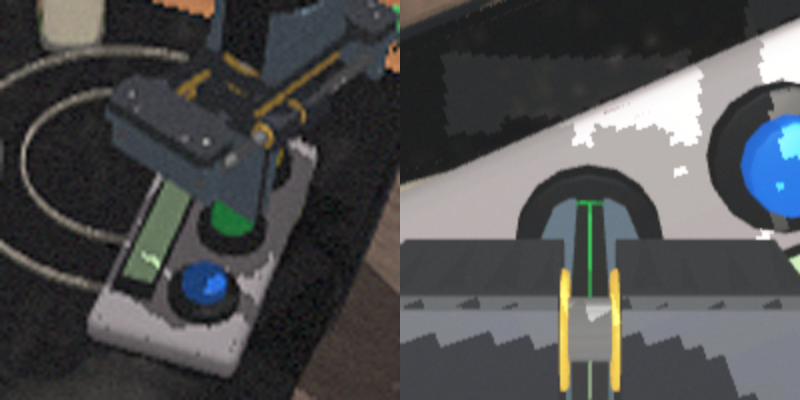

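Request:
jog_arm(motion=[0,0,0.1,0,0,0,0,0,0,0.1,0,0,0,0,0,0,0.1,0,0,0,0,0,0,0.1,0,0,0,0,0,0,0,0,0,0,0,0,0,0,0,0,0,0,0,0,0,0,0,0,0,0,0,0,0,0,0,0])

```text
clock: 7.9
tcp_pos: [0.5185, -0.1849, 0.0139]
tcp_rot: [0.55, 3.093, 0.0]
force: [-0.5, 0.2, -0.3]
opening: 0.006
```

Request:
jog_arm(motion=[0,0,0.1,0,0,0,0,0,0,0.1,0,0,0,0,0,0,0.1,0,0,0,0,0,0,0.1,0,0,0,0,0,0,0,0,0,0,0,0,0,0,0,0,0,0,0,0,0,0,0,0,0,0,0,0,0,0,0,0])

```text
clock: 8.57
tcp_pos: [0.5185, -0.185, 0.01]
tcp_rot: [0.55, 3.093, 0.0]
force: [1.2, -0.2, 3.1]
opening: 0.004
```

```bash
python3 -c "
from st import *
s=st()
print(np.round(s['joint_torque'],2))
a,P=cap('scene','s4');b,P=cap('wrist','w4')
m=cv2.inRange(cv2.cvtColor(a[190:214,322:346],cv2.COLOR_RGB2HSV),(50,110,60),(85,255,255));ys,xs=np.nonzero(m);print(len(xs),xs.mean()+322,ys.mean()+190)
print(P['world_from_camera'].round(3))
"
```

```text
t 8.57 tcp [ 0.5185 -0.185   0.01  ] F [ 1.2 -0.2  3.1] T [ 0.02  0.04 -0.02] op 0.004 yang 1.219 z [ 0. -0. -1.] q [-0.36  0.45  1.85  0.    0.84 -1.58]
[-0.000e+00 -4.090e+01 -1.692e+01 -3.000e-02 -0.000e+00 -0.000e+00]
45 331.77777777777777 201.2888888888889
[[ 0.345 -0.908 -0.239  0.45 ]
 [ 0.939  0.334  0.087 -0.161]
 [ 0.001 -0.255  0.967  0.212]
 [ 0.     0.     0.     1.   ]]
```

Request:
jog_arm(motion=[0,0,0.1,0,0,0,0,0,0,0.1,0,0,0,0,0,0,0.1,0,0,0,0,0,0,0.1,0,0,0,0,0,0,0,0,0,0,0,0,0,0,0,0,0,0,0,0,0,0,0,0,0,0,0,0,0,0,0,0])

```text
clock: 9.33
tcp_pos: [0.5186, -0.185, 0.0062]
tcp_rot: [0.55, 3.093, -0.0]
force: [-1.6, 1.0, 5.9]
opening: 0.005
```

Request:
jog_arm(motion=[0,0,0.1,0,0,0,0,0,0,0.1,0,0,0,0,0,0,0,0,0,0,0,0,0,0,0,0,0,0,0,0,0,0,0,0,0,0,0,0,0,0,0,0,0,0,0,0,0,0,0,0,0,0,0,0,0,0])

```text
clock: 10.0
tcp_pos: [0.5186, -0.185, 0.0059]
tcp_rot: [0.549, 3.092, -0.0]
force: [-3.8, 0.9, 18.5]
opening: 0.005
```

The green key is fully down, with 18 N against its stop. Yellow is next.

Request:
jog_arm(motion=[0,0,-1,0,0,0,0,0,0,-1,0,0,0,0,0,0,0,0,0,0,0,-0.85,-1.85,0,0,0,0,0,-0.85,-1.85,0,0,0,0,0,-0.85,-1.85,0,0,0,0,0,0,0,0,0,0,0,0,0,0,0,0,0,0,0])

```text
clock: 10.67
tcp_pos: [0.5227, -0.2461, 0.023]
tcp_rot: [-0.552, -3.091, -0.001]
force: [-0.3, 0.6, -1.0]
opening: 0.006
```

Request:
jog_arm(motion=[0,0,0.8,0,0,0,0,0,0,0.4,0,0,0,0,0,0,0.3,0,0,0,0,0,0,0.3,0,0,0,0,0,0,0.2,0,0,0,0,0,0,0,0,0,0,0,0,0,0,0,0,0,0,0,0,0,0,0,0,0])

```text
clock: 11.33
tcp_pos: [0.5227, -0.2448, 0.006]
tcp_rot: [-0.549, -3.093, -0.001]
force: [-5.1, 3.1, 16.6]
opening: 0.005
```

```bash
python3 -c "
from st import *
s=st()
a,P=cap('scene','s5');b,P=cap('wrist','w5')
cv2.imwrite('pics/c5.png',np.hstack([cv2.resize(a[140:250,270:380],(400,400),interpolation=cv2.INTER_CUBIC),cv2.resize(b[130:330,180:380],(400,400))])[:,:,::-1])
"
```

```text
t 11.33 tcp [ 0.5227 -0.2448  0.006 ] F [-5.1  3.1 16.6] T [0.58 0.91 0.01] op 0.005 yang 1.22 z [-0.     0.001 -1.   ] q [-0.46  0.49  1.79  0.    0.87 -1.68]
```

View pics/c5.png

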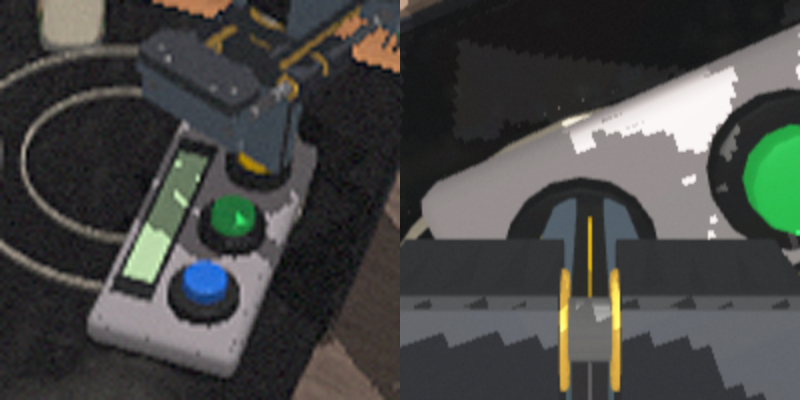

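The crop shows yellow pressed flush under the fingertip and green sprung back up. Blue is next.

Request:
jog_arm(motion=[0,0,-1.2,0,0,0,0,0,0,-1.2,0,0,0,0,0,0,0,0,0,0,0,1.22,2.82,0,0,0,0,0,1.22,2.82,0,0,0,0,0,1.22,2.82,0,0,0,0,0,1.22,2.82,0,0,0,0,0,0,0,0,0,0,0,0])

```text
clock: 12.1
tcp_pos: [0.5143, -0.1182, 0.0267]
tcp_rot: [-0.543, -3.09, -0.003]
force: [0.0, 1.0, -0.1]
opening: 0.01
```

Request:
jog_arm(motion=[0,0,0.8,0,0,0,0,0,0,0.7,0,0,0,0,0,0,0.4,0,0,0,0,0,0,0.3,0,0,0,0,0,0,0.2,0,0,0,0,0,0,0,0,0,0,0,0,0,0,0,0,0,0,0,0,0,0,0,0,0])

```text
clock: 12.77
tcp_pos: [0.5163, -0.1234, 0.0059]
tcp_rot: [0.553, 3.092, 0.002]
force: [-4.2, 4.0, 20.4]
opening: 0.005
```

```bash
python3 -c "
from st import *
s=st()
a,P=cap('scene','s6')
def n(im,box,lo,hi):
    x0,y0,x1,y1=box;return cv2.countNonZero(cv2.inRange(cv2.cvtColor(im[y0:y1,x0:x1],cv2.COLOR_BGR2HSV),(lo,110,40),(hi,255,255)))
for f in ['scene0','s5','s6']:
    im=cv2.imread('pics/'+f+'.png'); print(f,n(im,(322,190,346,214),50,85),n(im,(315,208,338,230),98,120),n(im,(332,172,352,194),20,34))
"
```

```text
t 12.77 tcp [ 0.5163 -0.1234  0.0059] F [-4.2  4.  20.4] T [ 0.87  0.93 -0.  ] op 0.005 yang 1.217 z [ 0.001  0.001 -1.   ] q [-0.26  0.43  1.9   0.    0.81 -1.48]
scene0 113 129 116
s5 115 133 27
s6 0 36 20
```

All three keys bottomed at the same height (TCP z 5.9 mm), with 16–20 N on each. I'll lift off, open the fingers and move above the knob.

Request:
jog_arm(motion=[0,0,-1,0,0,0,0,0,0,-3,0,0,0,0,0,0,-3.5,0,0,0,1,0,0,-3.5,0,0,0,1,0.68,3.23,-3,0,0,0,1,0.68,3.23,0,0,0,0,1,0.68,3.23,0,0,0,0,1,0.68,3.23,0,0,0,0,1])

```text
clock: 13.48
tcp_pos: [0.5354, 0.0053, 0.1421]
tcp_rot: [0.553, 3.092, -0.0]
force: [-0.3, -0.0, -0.2]
opening: 0.41
```

Request:
jog_arm(motion=[0.68,3.23,0,0,0,0,1,0.68,3.23,0,0,0,0,1,0.68,3.23,0,0,0,0,1,0.68,3.23,0,0,0,0,1,0.68,3.23,0,0,0,0,1,0.68,3.23,0,0,0,0,1,0,0,0,0,0,-0.12,1,0,0,0,0,0,-0.12,1])

```text
clock: 14.15
tcp_pos: [0.5639, 0.2022, 0.1406]
tcp_rot: [-0.164, -3.136, 0.001]
force: [0.1, -0.8, 0.2]
opening: 0.988
```

Request:
jog_arm(motion=[0,0,0,0,0,-0.11,1,0,0,0,0,0,0,1,0,0,0,0,0,0,1,0,0,0,0,0,0,1,0,0,0,0,0,0,1,0,0,0,0,0,0,1,0,0,0,0,0,0,1,0,0,0,0,0,0,1])

```text
clock: 14.82
tcp_pos: [0.5635, 0.2013, 0.142]
tcp_rot: [0.004, 3.141, 0.0]
force: [0.2, 0.6, -0.6]
opening: 1.0
```

```bash
python3 -c "
from st import *
s=st()
for cam in ['wrist','top','scene']:
    a,P=cap(cam,cam+'7')
    for q in ['knob_grip','scale_knob','vial_centre','bubble_centre']: print(cam,q,spot(q,cam,P))
    if cam!='wrist': print(proj(P,[.61,.045,.055]))
w=cv2.imread('pics/wrist7.png');t=cv2.imread('pics/top7.png');c=cv2.imread('pics/scene7.png')
r=lambda a:cv2.resize(a,(400,300),interpolation=cv2.INTER_CUBIC)
cv2.imwrite('pics/c7.png',np.vstack([np.hstack([r(w),r(t[150:300,120:320])]),np.hstack([r(c),r(c[210:330,190:350])])]))
"
```

```text
t 14.82 tcp [0.5635 0.2013 0.142 ] F [ 0.2  0.6 -0.6] T [ 0.02 -0.01 -0.04] op 1.0 yang 1.568 z [ 0.  0. -1.] q [ 0.32  0.38  1.57  0.    1.19 -1.24]
wrist knob_grip [([0.5585, 0.2083, 0.0606], 0.66)]
wrist scale_knob [([0.5619, 0.2059, 0.0596], 0.82), ([0.581, 0.154, 0.0526], 0.49)]
wrist vial_centre [([0.5734, 0.1537, 0.0484], 0.66)]
wrist bubble_centre [([0.561, 0.2102, 0.0586], 0.36)]
top knob_grip [([0.5476, 0.2052, 0.0559], 0.43)]
top scale_knob [([0.5244, -0.2482, 0.0453], 0.72), ([0.5474, 0.2034, 0.0586], 0.49)]
top vial_centre [([0.6626, 0.1099, 0.048], 0.66), ([0.5495, 0.2036, 0.0573], 0.49)]
top bubble_centre []
(np.float64(248.00797549088844), np.float64(220.99247851810344))
scene knob_grip [([0.5573, 0.2186, 0.0586], 0.92)]
scene scale_knob [([0.5647, 0.2171, 0.0545], 0.8)]
scene vial_centre [([0.5207, -0.1806, 0.0424], 0.72), ([0.5993, 0.1981, 0.0443], 0.62)]
scene bubble_centre []
(np.float64(253.4210050046429), np.float64(251.7245756648902))
```

View pics/c7.png

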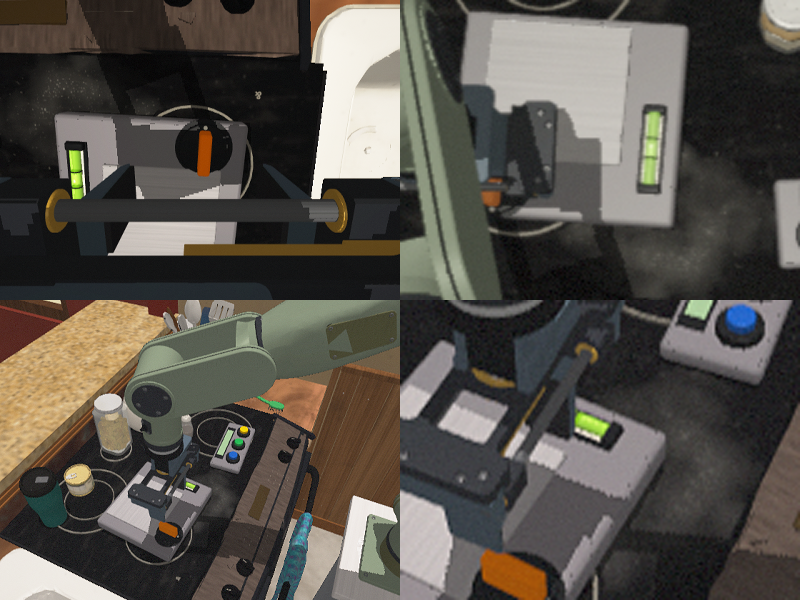

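The wrist view shows the bar at full-image (287,213), nearly aligned with the tool's x axis. The top view sees the whole vial, at about full-image (246,224), so I can track the bubble there. I'll fit the bar next.

```bash
cat > bub.py <<'E'
from st import *
def prof(f,P,c=(.61,.045),show=True):
    pass
E
python3 - <<'E'
from st import *
w=cv2.imread('pics/wrist7.png'); P=robot.camera_params('wrist')
m=cv2.inRange(cv2.cvtColor(w,cv2.COLOR_BGR2HSV),(3,150,90),(16,255,255)); m[:140]=0;m[260:]=0;m[:,:240]=0;m[:,340:]=0
ys,xs=np.nonzero(m); print(len(xs),xs.min(),xs.max(),ys.min(),ys.max()); 
c=max(cv2.findContours(m,0,2)[0],key=cv2.contourArea); print(cv2.minAreaRect(c))
pts=cv2.boxPoints(cv2.minAreaRect(c)); 
for p in pts: print(p, ray(P,*p,.089).round(4), ray(P,*p,.065).round(4))
# per-row centre
for y in range(ys.min(),ys.max(),8): 
    x=xs[ys==y]; print(y,x.min(),x.max())
# vial in top
T=robot.camera_params('top'); t=cv2.imread('pics/top7.png'); t0=cv2.imread('pics/top0.png')
for n,im in (('0',t0),('7',t)):
    hsv=cv2.cvtColor(im,cv2.COLOR_BGR2HSV)[195:255,235:260]
    mm=cv2.inRange(hsv,(25,80,80),(50,255,255)); yy,xx=np.nonzero(mm); print(n,len(xx),xx.min()+235,xx.max()+235,yy.min()+195,yy.max()+195)
    k=np.polyfit(yy,xx,1); print('slope',k[0])
    for y in range(yy.min()-2,yy.max()+3):
        xc=int(round(np.polyval(k,y))); print(y+195,xc+235,im[y+195,xc+235-1:xc+235+2].mean(0).round().astype(int)[::-1])
print(ray(T,246,223,.055))
E
```

```text
1139 276 296 183 246
((286.0973815917969, 214.5398406982422), (18.35924530029297, 63.72520446777344), 3.814074993133545)
[274.8186  245.72125] [0.5856 0.201  0.089 ] [0.5945 0.201  0.065 ]
[279.05756 182.13718] [0.5348 0.2043 0.089 ] [0.5389 0.2046 0.065 ]
[297.37616 183.35843] [0.5357 0.2181 0.089 ] [0.5399 0.2198 0.065 ]
[293.1372 246.9425] [0.5867 0.2155 0.089 ] [0.5957 0.2169 0.065 ]
183 281 292
191 279 296
199 278 296
207 278 295
215 277 295
223 277 294
231 276 293
239 276 293
0 180 241 250 206 242
slope -0.08322962085560655
204 247 [68 68 65]
205 247 [ 95 106  81]
206 247 [143 180  90]
207 247 [164 199 106]
208 247 [172 205 114]
209 246 [175 208 118]
210 246 [175 209 118]
211 246 [175 208 117]
212 246 [177 209 119]
213 246 [176 209 117]
214 246 [176 209 119]
215 246 [176 209 118]
216 246 [175 207 117]
217 246 [172 203 115]
218 246 [136 164  92]
219 246 [131 163  84]
220 246 [167 201 110]
221 245 [187 217 131]
222 245 [210 231 163]
223 245 [215 233 170]
224 245 [209 233 156]
225 245 [206 233 149]
226 245 [204 233 148]
227 245 [189 219 132]
228 245 [123 147  83]
229 245 [145 180 
[... 602 characters left out ...]
78 211 121]
215 246 [177 211 119]
216 246 [178 210 119]
217 246 [174 206 117]
218 246 [138 167  94]
219 246 [131 165  84]
220 246 [168 203 111]
221 245 [189 219 131]
222 245 [212 234 165]
223 245 [217 236 172]
224 245 [209 235 153]
225 245 [207 235 150]
226 245 [207 234 149]
227 245 [192 222 135]
228 245 [124 148  84]
229 245 [146 181  93]
230 245 [173 207 116]
231 245 [177 210 120]
232 245 [176 208 118]
233 244 [177 210 119]
234 244 [179 212 122]
235 244 [179 212 121]
236 244 [178 211 120]
237 244 [178 212 120]
238 244 [179 212 121]
239 244 [179 211 121]
240 244 [177 210 120]
241 244 [157 191 104]
242 244 [ 86 101  65]
243 244 [67 67 64]
244 244 [80 79 76]
[0.60571564 0.04912011 0.055     ]
```

Request:
jog_arm(motion=[0.3,0.85,0,0,0,0,0.35,0,0,0,0,0,0.07,0.35,0,0,0.9,0,0,0,0.35,0,0,0.9,0,0,0,0.35,0,0,0.9,0,0,0,0.35,0,0,0.9,0,0,0,0.35,0,0,0.8,0,0,0,0.35,0,0,0,0,0,0,0.35])

```text
clock: 16.23
tcp_pos: [0.559, 0.2093, 0.0953]
tcp_rot: [-0.112, -3.135, 0.002]
force: [-0.8, 0.1, -0.0]
opening: 0.448
```

```bash
python3 -c "
from st import *
s=st()
a,P=cap('wrist','wrist8'); b,Q=cap('scene','scene8')
print(proj(Q,[.5605,.2098,.089]),proj(Q,s['tcp_pos']))
print(proj(P,[.5605,.2098,.089]),proj(P,s['tcp_pos']))
r=lambda a:cv2.resize(a,(400,300),interpolation=cv2.INTER_CUBIC)
cv2.imwrite('pics/c8.png',np.hstack([r(a),r(b[240:360,170:330])])[:,:,::-1])
"
```

```text
t 16.23 tcp [0.559  0.2093 0.0953] F [-0.8  0.1 -0. ] T [-0.01  0.02  0.02] op 0.448 yang 1.499 z [-0.004 -0.001 -1.   ] q [ 0.34  0.42  1.64  0.    1.09 -1.16]
(np.float64(236.69488775493699), np.float64(315.2955394346469)) (np.float64(237.44316233010386), np.float64(313.40012476316485))
(np.float64(276.46654949169806), np.float64(240.74232476286988)) (np.float64(275.545029117619), np.float64(241.84687456417322))
```

View pics/c8.png

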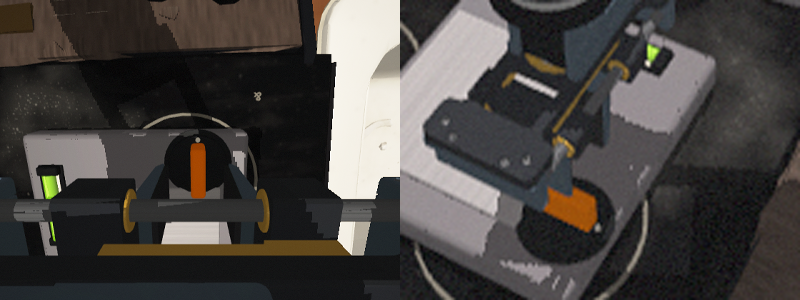

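The crop shows the bar centred between the fingers and aligned with them. I'll descend.

Request:
jog_arm(motion=[-0.1,0,0.5,0,0,0,0.35,0,0,0.5,0,0,0,0.35,0,0,0.5,0,0,0,0.35,0,0,0.5,0,0,0,0.35,0,0,0.5,0,0,0,0.35,0,0,0.2,0,0,0,0.35,0,0,0,0,0,0,0.35,0,0,0,0,0,0,0.35])

```text
clock: 17.0
tcp_pos: [0.5614, 0.2098, 0.0708]
tcp_rot: [-0.113, -3.139, -0.0]
force: [0.1, 1.0, 0.3]
opening: 0.35
```

Request:
jog_arm(motion=[0,0,0.2,0,0,0,0.35,0,0,0.2,0,0,0,0.35,0,0,0.2,0,0,0,0.35,0,0,0,0,0,0,0.35,0,0,0,0,0,0,0.35,0,0,0,0,0,0,0.35,0,0,0,0,0,0,0.35,0,0,0,0,0,0,0.35])

```text
clock: 17.67
tcp_pos: [0.5615, 0.2098, 0.065]
tcp_rot: [0.113, 3.139, 0.0]
force: [0.4, -1.1, 1.4]
opening: 0.35
```

Request:
jog_arm(motion=[0,0,0.2,0,0,0,0.35,0,0,0.2,0,0,0,0.35,0,0,0.2,0,0,0,0.35,0,0,0.2,0,0,0,0.35,0,0,0,0,0,0,0.35,0,0,0,0,0,0,0.35,0,0,0,0,0,0,0.35,0,0,0,0,0,0,0.35])

```text
clock: 18.33
tcp_pos: [0.5616, 0.2099, 0.057]
tcp_rot: [0.113, 3.139, 0.0]
force: [-1.0, 0.2, -0.5]
opening: 0.351
```

```bash
python3 -c "
from st import *
s=st()
a,P=cap('wrist','wrist9'); b,Q=cap('scene','scene9')
r=lambda a:cv2.resize(a,(400,300),interpolation=cv2.INTER_CUBIC)
cv2.imwrite('pics/c9.png',np.hstack([r(a[150:300,180:380]),r(b[240:360,170:330])])[:,:,::-1])
"
```

```text
t 18.33 tcp [0.5616 0.2099 0.057 ] F [-1.   0.2 -0.5] T [ 0.01 -0.01  0.02] op 0.351 yang 1.499 z [ 0.  0. -1.] q [ 0.34  0.46  1.68  0.    1.   -1.16]
```

View pics/c9.png

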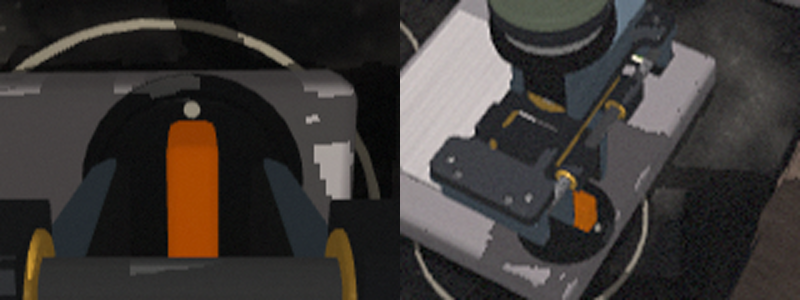

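Request:
jog_arm(motion=[0,0,0.2,0,0,0,0.25,0,0,0.2,0,0,0,0.25,0,0,0.2,0,0,0,0.25,0,0,0.2,0,0,0,0.25,0,0,0.2,0,0,0,0.25,0,0,0,0,0,0,0.25,0,0,0,0,0,0,0.25,0,0,0,0,0,0,0.25])

```text
clock: 19.1
tcp_pos: [0.5615, 0.2098, 0.0469]
tcp_rot: [0.113, 3.139, 0.0]
force: [-0.1, -0.5, 0.4]
opening: 0.249
```

Request:
jog_arm(motion=[0,0,0.2,0,0,0,0.25,0,0,0.2,0,0,0,0.25,0,0,0.2,0,0,0,0.25,0,0,0,0,0,0,0.25,0,0,0,0,0,0,0.25,0,0,0,0,0,0,0.25,0,0,0,0,0,0,0.25,0,0,0,0,0,0,0.25])

```text
clock: 19.77
tcp_pos: [0.5615, 0.2099, 0.041]
tcp_rot: [0.113, 3.139, 0.0]
force: [0.3, -0.7, -0.2]
opening: 0.25
```

Request:
jog_arm(motion=[0,0,0.1,0,0,0,0.22,0,0,0.1,0,0,0,0.22,0,0,0.1,0,0,0,0.22,0,0,0.1,0,0,0,0.22,0,0,0.1,0,0,0,0.22,0,0,0.1,0,0,0,0.22,0,0,0,0,0,0,0.22,0,0,0,0,0,0,0.22])

```text
clock: 20.43
tcp_pos: [0.5615, 0.2098, 0.0348]
tcp_rot: [-0.113, -3.14, -0.0]
force: [-0.3, 0.0, 0.5]
opening: 0.221
```

Request:
jog_arm(motion=[0,0,0.1,0,0,0,0.22,0,0,0.1,0,0,0,0.22,0,0,0.1,0,0,0,0.22,0,0,0,0,0,0,0.22,0,0,0,0,0,0,0.22,0,0,0,0,0,0,0.22,0,0,0,0,0,0,0.22,0,0,0,0,0,0,0.22])

```text
clock: 21.1
tcp_pos: [0.5615, 0.2098, 0.0319]
tcp_rot: [0.113, 3.139, 0.0]
force: [-0.2, 0.9, 1.1]
opening: 0.221
```

Near contact. I'll go 2 mm lower and close the fingers.

Request:
jog_arm(motion=[0,0,0.1,0,0,0,0.22,0,0,0.1,0,0,0,0.22,0,0,0,0,0,0,0,0,0,0,0,0,0,0,0,0,0,0,0,0,0,0,0,0,0,0,0,0,0,0,0,0,0,0,0,0,0,0,0,0,0,0])

```text
clock: 21.77
tcp_pos: [0.5613, 0.2104, 0.0298]
tcp_rot: [-0.113, -3.139, -0.001]
force: [-1.3, 4.2, -0.4]
opening: 0.151
```

```bash
cat > bub.py <<'E'
from st import *
def bub(name,base='pics/top0.png'):
    T=robot.camera_params('top'); im=robot.capture('top'); cv2.imwrite('pics/'+name+'.png',im[:,:,::-1])
    im=im.astype(float); rows=np.arange(203,246)
    mp=lambda o:(246-.083*(rows-224)+.0+o).astype(np.float32)
    out=[cv2.remap(im.astype(np.float32),mp(o).reshape(-1,1),rows.astype(np.float32).reshape(-1,1),1).reshape(-1,3) for o in (-1.5,-.75,0,.75)]
    p=np.mean(out,0); print('blue*',dict(zip(rows.tolist(),p[:,2].round().astype(int).tolist())))
E
python3 -c "
from bub import *
st(); bub('top10')"
```

```text
t 21.77 tcp [0.5613 0.2104 0.0298] F [-1.3  4.2 -0.4] T [ 0.76  0.16 -0.  ] op 0.151 yang 1.499 z [-0.     0.001 -1.   ] q [ 0.34  0.49  1.71  0.    0.94 -1.16]
blue* {203: 56, 204: 65, 205: 81, 206: 88, 207: 105, 208: 114, 209: 115, 210: 117, 211: 116, 212: 118, 213: 118, 214: 118, 215: 120, 216: 119, 217: 115, 218: 94, 219: 84, 220: 111, 221: 127, 222: 157, 223: 164, 224: 152, 225: 146, 226: 146, 227: 132, 228: 83, 229: 93, 230: 117, 231: 118, 232: 116, 233: 117, 234: 117, 235: 117, 236: 119, 237: 119, 238: 120, 239: 119, 240: 118, 241: 103, 242: 65, 243: 65, 244: 77, 245: 78}
```

Request:
jog_arm(motion=[0,0.05,0.1,0,0,0,0,0,0,0.1,0,0,0,0,0,0,0.1,0,0,0,0,0,0,0.1,0,0,0,0,0,0,0.1,0,0,0,0,0,0,0,0,0,0,0,0,0,0,0,0,0,0,0,0,0,0,0,0,0])

```text
clock: 22.48
tcp_pos: [0.5608, 0.2107, 0.0263]
tcp_rot: [-0.112, -3.139, -0.001]
force: [-6.6, 4.0, 10.4]
opening: 0.154
```

```bash
python3 -c "
from bub import *
st()"
```

```text
t 22.48 tcp [0.5608 0.2107 0.0263] F [-6.6  4.  10.4] T [0.69 0.72 0.03] op 0.154 yang 1.499 z [-0.     0.001 -1.   ] q [ 0.34  0.49  1.72  0.    0.93 -1.16]
```

Request:
jog_arm(motion=[0.1,0.05,0.1,0,0,0,0,0,0,0.1,0,0,0,0,0,0,0,0,0,0,0,0,0,0,0,0,0,0,0,0,0,0,0,0,0,0,0,0,0,0,0,0,0,0,0,0,0,0,0,0,0,0,0,0,0,0])

```text
clock: 23.15
tcp_pos: [0.5606, 0.2109, 0.0251]
tcp_rot: [0.112, 3.138, 0.0]
force: [-5.4, 1.6, 12.2]
opening: 0.152
```

```bash
python3 -c "
from bub import *
st();bub('top11')"
```

```text
t 23.15 tcp [0.5606 0.2109 0.0251] F [-5.4  1.6 12.2] T [0.31 0.65 0.03] op 0.152 yang 1.499 z [ 0.001  0.    -1.   ] q [ 0.34  0.49  1.72 -0.    0.93 -1.16]
blue* {203: 70, 204: 62, 205: 75, 206: 89, 207: 96, 208: 117, 209: 118, 210: 117, 211: 116, 212: 118, 213: 119, 214: 120, 215: 120, 216: 127, 217: 143, 218: 138, 219: 95, 220: 140, 221: 144, 222: 136, 223: 123, 224: 119, 225: 120, 226: 120, 227: 120, 228: 119, 229: 79, 230: 107, 231: 119, 232: 119, 233: 118, 234: 118, 235: 118, 236: 121, 237: 120, 238: 121, 239: 122, 240: 123, 241: 117, 242: 83, 243: 68, 244: 72, 245: 78}
```

The corner is down and the bubble is about 4 px (9 mm) toward the far end. I'll turn clockwise 0.8 rad and ease off in z.

Request:
jog_arm(motion=[0.05,0,0,0,0,0.1,0,0,0,-0.03,0,0,0.1,0,0,0,-0.03,0,0,0.1,0,0,0,-0.03,0,0,0.1,0,0,0,-0.03,0,0,0.1,0,0,0,-0.03,0,0,0.1,0,0,0,-0.03,0,0,0.1,0,0,0,-0.03,0,0,0.1,0])

```text
clock: 23.87
tcp_pos: [0.5623, 0.2129, 0.0276]
tcp_rot: [1.332, 2.841, 0.01]
force: [-1.4, 7.8, 10.3]
opening: 0.151
```

Request:
jog_arm(motion=[0,0,0,0,0,0,0,0,0,0,0,0,0,0,0,0,0,0,0,0,0,0,0,0,0,0,0,0,0,0,0,0,0,0,0,0,0,0,0,0,0,0,0,0,0,0,0,0,0,0,0,0,0,0,0,0])

```text
clock: 24.53
tcp_pos: [0.5622, 0.2129, 0.0276]
tcp_rot: [1.326, 2.844, 0.009]
force: [-1.1, 5.9, 9.9]
opening: 0.153
```

```bash
python3 -c "
from bub import *
st();bub('top12');cap('wrist','wrist12');cap('scene','scene12')
w=cv2.imread('pics/wrist12.png');t=cv2.imread('pics/top12.png')
cv2.imwrite('pics/c12.png',np.hstack([w,cv2.resize(t[195:255,225:265],(280,420),interpolation=cv2.INTER_CUBIC)])[:,40:])
"
```

```text
t 24.53 tcp [0.5622 0.2129 0.0276] F [-1.1  5.9  9.9] T [1.25 0.46 0.01] op 0.153 yang 0.698 z [ 0.006  0.004 -1.   ] q [ 0.34  0.49  1.72  0.    0.93 -0.36]
blue* {203: 62, 204: 63, 205: 75, 206: 81, 207: 100, 208: 114, 209: 116, 210: 116, 211: 117, 212: 118, 213: 119, 214: 120, 215: 120, 216: 120, 217: 116, 218: 103, 219: 93, 220: 139, 221: 144, 222: 146, 223: 159, 224: 150, 225: 134, 226: 122, 227: 118, 228: 97, 229: 85, 230: 112, 231: 119, 232: 118, 233: 117, 234: 117, 235: 119, 236: 120, 237: 120, 238: 121, 239: 122, 240: 121, 241: 116, 242: 69, 243: 66, 244: 73, 245: 82}
```

View pics/c12.png

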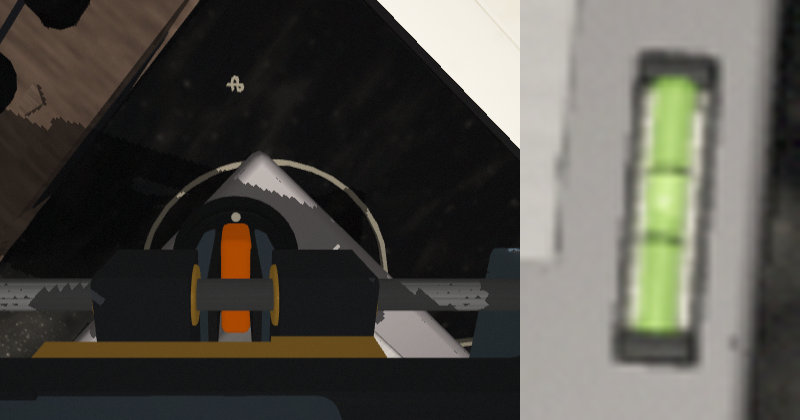

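The bar is held squarely between the fingers. In the top view the bubble sits slightly to the far side, about 1.4 px. I'll press harder and turn a bit more.

Request:
jog_arm(motion=[0.07,0.05,0.1,0,0,0,0,0,0,0.1,0,0,0,0,0,0,-0.03,0,0,0.1,0,0,0,-0.03,0,0,0.1,0,0,0,0,0,0,0,0,0,0,0,0,0,0,0,0,0,0,0,0,0,0,0,0,0,0,0,0,0])

```text
clock: 25.35
tcp_pos: [0.563, 0.2135, 0.0277]
tcp_rot: [1.602, 2.697, 0.011]
force: [-2.3, 4.1, 17.5]
opening: 0.153
```

Request:
jog_arm(motion=[0,0,0,0,0,0,0,0,0,0,0,0,0,0,0,0,0,0,0,0,0,0,0,0,0,0,0,0,0,0,0,0,0,0,0,0,0,0,0,0,0,0,0,0,0,0,0,0,0,0,0,0,0,0,0,0])

```text
clock: 26.02
tcp_pos: [0.563, 0.2135, 0.0277]
tcp_rot: [1.602, 2.697, 0.011]
force: [-2.0, 4.6, 18.8]
opening: 0.151
```

```bash
python3 -c "
from bub import *
st();bub('top13')
"
```

```text
t 26.02 tcp [0.563  0.2135 0.0277] F [-2.   4.6 18.8] T [0.86 0.69 0.04] op 0.151 yang 0.499 z [ 0.008  0.004 -1.   ] q [ 0.34  0.49  1.72  0.    0.93 -0.16]
blue* {203: 61, 204: 62, 205: 75, 206: 79, 207: 101, 208: 114, 209: 116, 210: 115, 211: 117, 212: 118, 213: 118, 214: 118, 215: 121, 216: 119, 217: 116, 218: 103, 219: 94, 220: 137, 221: 143, 222: 146, 223: 159, 224: 155, 225: 138, 226: 123, 227: 116, 228: 95, 229: 83, 230: 114, 231: 118, 232: 119, 233: 116, 234: 117, 235: 118, 236: 117, 237: 119, 238: 121, 239: 119, 240: 120, 241: 114, 242: 67, 243: 65, 244: 71, 245: 82}
```

Request:
jog_arm(motion=[0.04,0.03,-0.03,0,0,0.1,0,0,0,-0.03,0,0,0.1,0,0,0,0,0,0,0,0,0,0,0,0,0,0,0,0,0,0,0,0,0,0,0,0,0,0,0,0,0,0,0,0,0,0,0,0,0,0,0,0,0,0,0])

```text
clock: 26.73
tcp_pos: [0.5638, 0.2138, 0.0283]
tcp_rot: [1.863, 2.523, 0.013]
force: [-0.5, 4.6, 16.8]
opening: 0.154
```

Request:
jog_arm(motion=[0,0,0,0,0,0,0,0,0,0,0,0,0,0,0,0,0,0,0,0,0,0,0,0,0,0,0,0,0,0,0,0,0,0,0,0,0,0,0,0,0,0,0,0,0,0,0,0,0,0,0,0,0,0,0,0])

```text
clock: 27.4
tcp_pos: [0.5638, 0.2138, 0.0283]
tcp_rot: [1.863, 2.523, 0.013]
force: [-1.1, 3.6, 15.7]
opening: 0.152
```

Request:
jog_arm(motion=[0,0,0,0,0,0,0,0,0,0,0,0,0,0,0,0,0,0,0,0,0,0,0,0,0,0,0,0,0,0,0,0,0,0,0,0,0,0,0,0,0,0,0,0,0,0,0,0,0,0,0,0,0,0,0,0])

```text
clock: 28.07
tcp_pos: [0.5638, 0.2138, 0.0283]
tcp_rot: [1.863, 2.523, 0.013]
force: [-0.5, 3.9, 16.0]
opening: 0.154
```

Request:
jog_arm(motion=[0,0,0,0,0,0,0,0,0,0,0,0,0,0,0,0,0,0,0,0,0,0,0,0,0,0,0,0,0,0,0,0,0,0,0,0,0,0,0,0,0,0,0,0,0,0,0,0,0,0,0,0,0,0,0,0])

```text
clock: 28.73
tcp_pos: [0.5638, 0.2138, 0.0283]
tcp_rot: [1.863, 2.523, 0.013]
force: [-1.7, 4.0, 16.9]
opening: 0.153
```

```bash
python3 -c "
from bub import *
st()
bub('top14');bub('top14b')
cap('scene','scene14')
t=cv2.imread('pics/top14.png');c=cv2.imread('pics/scene14.png')
cv2.imwrite('pics/c14.png',np.hstack([cv2.resize(c[190:310,190:350],(520,390),interpolation=cv2.INTER_CUBIC),cv2.resize(t[195:255,227:267],(260,390),interpolation=cv2.INTER_CUBIC)]))
"
```

```text
t 28.73 tcp [0.5638 0.2138 0.0283] F [-1.7  4.  16.9] T [0.78 0.55 0.02] op 0.153 yang 0.299 z [ 0.009  0.004 -1.   ] q [0.34 0.49 1.71 0.   0.93 0.04]
blue* {203: 56, 204: 63, 205: 77, 206: 87, 207: 104, 208: 114, 209: 115, 210: 117, 211: 116, 212: 117, 213: 118, 214: 120, 215: 120, 216: 119, 217: 117, 218: 100, 219: 91, 220: 124, 221: 141, 222: 144, 223: 152, 224: 164, 225: 152, 226: 135, 227: 120, 228: 90, 229: 85, 230: 115, 231: 119, 232: 116, 233: 117, 234: 116, 235: 118, 236: 118, 237: 119, 238: 121, 239: 120, 240: 119, 241: 111, 242: 67, 243: 63, 244: 75, 245: 81}
blue* {203: 58, 204: 64, 205: 79, 206: 88, 207: 103, 208: 114, 209: 115, 210: 117, 211: 117, 212: 116, 213: 118, 214: 120, 215: 120, 216: 120, 217: 117, 218: 102, 219: 90, 220: 124, 221: 141, 222: 145, 223: 150, 224: 164, 225: 152, 226: 134, 227: 121, 228: 92, 229: 85, 230: 115, 231: 119, 232: 117, 233: 116, 234: 116, 235: 118, 236: 119, 237: 119, 238: 120, 239: 121, 240: 118, 241: 110, 242: 64, 243: 65, 244: 74, 245: 80}
```

View pics/c14.png

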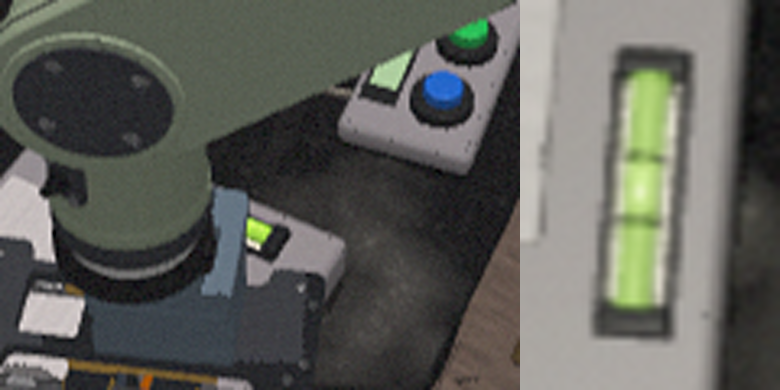

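The top view shows the bubble between the lines, with its half-level edges at 220.4 and 226.2 and the middle between the lines at row 223.6. That leaves it about 0.7 mm to the far side, so I'll make a small trim.

Request:
jog_arm(motion=[0,0,-0.01,0,0,0.06,0,0,0,0,0,0,0,0,0,0,0,0,0,0,0,0,0,0,0,0,0,0,0,0,0,0,0,0,0,0,0,0,0,0,0,0,0,0,0,0,0,0,0,0,0,0,0,0,0,0])

```text
clock: 29.55
tcp_pos: [0.5641, 0.2138, 0.0285]
tcp_rot: [1.938, 2.466, 0.014]
force: [-0.1, 3.4, 15.8]
opening: 0.156
```

Request:
jog_arm(motion=[0,0,0,0,0,0,0,0,0,0,0,0,0,0,0,0,0,0,0,0,0,0,0,0,0,0,0,0,0,0,0,0,0,0,0,0,0,0,0,0,0,0,0,0,0,0,0,0,0,0,0,0,0,0,0,0])

```text
clock: 30.22
tcp_pos: [0.5641, 0.2138, 0.0285]
tcp_rot: [1.938, 2.466, 0.014]
force: [-0.0, 5.2, 16.7]
opening: 0.155
```

Request:
jog_arm(motion=[0,0,0,0,0,0,0,0,0,0,0,0,0,0,0,0,0,0,0,0,0,0,0,0,0,0,0,0,0,0,0,0,0,0,0,0,0,0,0,0,0,0,0,0,0,0,0,0,0,0,0,0,0,0,0,0])

```text
clock: 30.88
tcp_pos: [0.5641, 0.2138, 0.0285]
tcp_rot: [1.938, 2.466, 0.014]
force: [-0.6, 3.9, 16.5]
opening: 0.151
```

Request:
jog_arm(motion=[0,0,0,0,0,0,0,0,0,0,0,0,0,0,0,0,0,0,0,0,0,0,0,0,0,0,0,0,0,0,0,0,0,0,0,0,0,0,0,0,0,0,0,0,0,0,0,0,0,0,0,0,0,0,0,0])

```text
clock: 31.55
tcp_pos: [0.5641, 0.2139, 0.0285]
tcp_rot: [1.938, 2.466, 0.014]
force: [-0.4, 3.8, 17.1]
opening: 0.151
```

```bash
python3 -c "
from bub import *
st()
bub('top15')
T=robot.camera_params('top')
for q in ['honey_jar','spice_jar','vial_centre','bubble_centre']: print(q,spot(q,'top',T))
"
```

```text
t 31.55 tcp [0.5641 0.2139 0.0285] F [-0.4  3.8 17.1] T [ 0.78  0.4  -0.01] op 0.151 yang 0.239 z [ 0.009  0.004 -1.   ] q [0.34 0.49 1.71 0.   0.93 0.1 ]
blue* {203: 56, 204: 64, 205: 81, 206: 86, 207: 103, 208: 114, 209: 114, 210: 115, 211: 116, 212: 117, 213: 118, 214: 120, 215: 121, 216: 119, 217: 117, 218: 94, 219: 88, 220: 123, 221: 141, 222: 145, 223: 152, 224: 164, 225: 157, 226: 137, 227: 120, 228: 87, 229: 86, 230: 114, 231: 118, 232: 117, 233: 116, 234: 116, 235: 119, 236: 118, 237: 119, 238: 118, 239: 119, 240: 119, 241: 111, 242: 65, 243: 64, 244: 73, 245: 82}
honey_jar [([0.7437, -0.09, 0.0968], 0.93)]
spice_jar [([0.6957, -0.3391, 0.0912], 0.95)]
vial_centre [([0.6496, 0.1207, 0.0532], 0.87)]
bubble_centre [([0.6953, -0.172, 0.074], 0.25)]
```

The bubble is now at row 223.4 against the line middle at 223.55, about 0.3 mm off. The press is 17 N, above the 10 N needed to reach the stop. I'm handing in.

```bash
python3 -c "
from station import robot
print(robot.hand_in())"
```

```text
the job is handed in; nothing more can be done
None
```

I pressed the green, yellow and blue keys in that order. Then I gripped the knob, pressed the scale's corner down and turned the knob about 1.26 rad clockwise until the bubble was centred. I handed in at about 31.6 s with the arm still gripping and pressing the knob.

**Last checks:**
- **Keys:** each one bottomed out at the same height, with 16–20 N on it. I saw green and blue sprung back up; I did not look at yellow again after releasing it.
- **Knob:** the downward push was 17 N, against about 10 N needed to reach the stop. The grip opening was about 14 mm, which matches the bar's width.
- **Bubble:** in the top view it had settled about 0.3 mm to the far side of centre. That view has only about 2 mm per pixel, so I trust the figure to roughly 1 mm.
- **Jars:** the honey and spice jars measured where they were at the start. I did not measure the salt shaker again, but the arm kept well clear of it.

**Disagreements:**
- The fingertips made contact with the tool-position reading about 28 mm lower than the given heights. I went by contact force instead.
- The detector never found the bubble and misplaced the vial. I read the bubble's position from the pixels in the top picture instead.

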